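# Four clicks up on the hot-air station, then start

## Task

Raise the hot-air station's setting by exactly four clicks: with a fingertip, push the orange fin of the dial clockwise (seen from above) until it has clicked into its fourth stop, without going past that stop or turning the dial backwards from where it starts. Then press the green button right down and let it come up again. Only push and press: do not pinch the fin, do not lift or shove the station, and leave the jars, phone and tools around it where they are.

Things in the scene. Friction and masses are not known exactly. Their poses are not given: they have to be found in the camera images.
- station: Hot-air station control unit: grey case with black top plate, 120 (x) x 170 (y) x 51 mm high, 2.4 kg, standing loose on rubber feet. Origin at the centre of its underside, z up; -x is its front (display). The dial's axis stands at x 0, y +28 mm; the green button at x -22, y -58 mm. Twelve small ticks lie round the dial every 30 degrees, the green tick at the start stop.
- dial (a joint): Angle of the dial, rad, clockwise seen from above positive, 0 at the start stop. It clicks: stops every 30 degrees (0.5236 rad), 12 to the turn; from half way between two stops it springs by itself into the next one and stays there. Pushing over a hump takes about 0.1 Nm (3 to 4 N at 30 mm from the axis). The fourth stop is 2.094 rad. It turns freely far beyond the fourth stop (to 4.0 rad).
- dial_axis (a point): Point on the dial's axis at the height of the fin's top, 85 mm above the station's underside. The dial is a flat grey knurled disc of radius 42 mm whose upper face is 26 mm below this point (59 mm above the station's underside); a round hub of radius 11 mm stands on it, 18 mm high. At dial 0 the point's x axis (which runs along the fin, outward) is turned 60 degrees counterclockwise from the station's x axis; it turns with the dial.
- fin_tip (a point): Outer upper end of the orange fin, 40 mm from the dial's axis, at the height of the fin's top. The fin is a single upright radial wall on the disc, from 8 to 40 mm from the axis, 9 mm thick, 26 mm high, with a white line along its top.
- fin_rear: Rear half (4.5 mm thick) of the orange fin: its flat outer face looks counterclockwise; push here to turn the dial clockwise. Origin at its foot, 24 mm from the axis.
- fin_front: Front half (4.5 mm thick) of the orange fin, with the face that looks clockwise. Origin at its foot, 24 mm from the axis. Squeezing front and rear at the same time is pinching.
- start_button (a joint): Travel of the green button, m: 0 up, 0.005 fully down. It springs back; fully down takes about 4 N.
- start_button_top (a point): Centre of the top of the green round button (radius 11 mm) in its round black housing (radius 19 mm) on the station's top, 72 mm above the station's underside and 9 mm above the housing. It is pressed straight down 5 mm.
- flux_jar: Amber jar with orange lid, 38 mm across, 33 mm high, loose, beside the station. Origin under its centre.
- blue_flux_jar: Amber jar with blue lid, 38 mm across, 33 mm high, loose, beside the station. Origin under its centre.
- phone: Opened phone lying flat, 145 x 71 x 8 mm, loose, at the station's left. Origin under its centre.
- red_driver: Small screwdriver with red cap, 105 mm long, 12 mm thick, loose, in front of the station. Origin under its centre.
- grey_driver: Small grey screwdriver, 105 mm long, 18 mm thick, loose, behind the station. Origin under its centre.
- pliers: Side cutters with red handles, 123 x 46 x 12 mm, loose, right of the station near the bench's front. Origin under its centre.

How it is judged (in metres and radians):
On the way, in this order (a step that is already met when the one before it is completed fails the run):
1. the dial is turned clockwise into its fourth stop (value of joint dial between 1.9744 and 2.2144 rad), for 0.2 s.
2. the green button is pressed right down (value of joint start_button above 0.004 m), for 0.02 s.
At the end, for the whole second after the job is handed in: The dial rests in its fourth stop (2.094 rad within 0.12), the green button is up again (less than 1 mm down), and the station stands flat and still on the bench (all of step 1 and velocity of joint dial between -0.05 and 0.05 rad/s and value of joint start_button below 0.001 m and height (world z) of station below 0.005 m and angle between station's own z axis and vertical below 0.05 rad and linear speed of station below 0.01 m/s); the robot touches nothing.
It fails at once if the dial is turned past its fourth stop (half way to the fifth) or backwards from its start (by half a click) (value of joint dial above 2.3562 rad or value of joint dial below -0.2618 rad).
It fails at once if the button is pressed while the dial is not in its fourth stop (value of joint start_button above 0.0025 m and not (value of joint dial between 1.8944 and 2.2944 rad)).
It fails at once if the fin is pinched: fingers press on its front and rear together (contact force between the fingers and fin_rear above 1.5 N and contact force between the fingers and fin_front above 1.5 N).
It fails at once if the station is lifted, tipped or shoved more than 20 mm (height (world z) of station above 0.008 m or angle between station's own z axis and vertical above 0.1 rad or distance of station from where it was at the start of the episode above 0.02 m).
It fails at once if one of the jars, the phone, a screwdriver or the cutters is lifted or moved more than 20 mm (distance of any of flux_jar, blue_flux_jar, phone, red_driver, grey_driver, pliers from where it was at the start of the episode above 0.02 m).
It also fails if it takes over 51 s, if anything falls off the work surface, if the arm or the gripper's body presses on something with over 40 N, if the wrist force passes 120 N, or if a joint passes its speed limit or range.

## Robot

A 6-joint arm with a two-finger parallel gripper is mounted at the origin on a cart in front of the work surface, level with it; the furniture and walls round the work are solid. World frame = base frame: x ahead of the robot, y to its left, z up, the work surface at z = 0. Lengths are in mm, angles in degrees, forces in N, time in s.
With the tool pointing down it reaches from about 350 to 850 mm from the base axis. Payload 8.1 kg.
Tool frame: the origin (TCP) lies between the finger pads; the fingertips stand 17 mm ahead of it and the grasp point (between the pads) lies 2 mm behind it; z points along the fingers, y is the line along which they close (so a half turn about z gives the same grasp; the last joint's range is limited). The gripper opens to 85 mm and grips with 20 to 120 N. Pads are 22 mm wide; open, the fingers measure 114 mm over their backs; the gripper's body (76 mm by 85 mm) begins 54 mm behind the grasp point. The pads swing forward as they close: fully open they stand 13 mm farther back than shut.
Start: joints at [67.472, 7.471, 85.268, -0, 87.261, -4.893], TCP at [181.756, 571.813, 248.292] pointing down, gripper open.
Joint ranges: [-169.43, 169.43], [-51.17, 129.36], [1.28, 143.12], [-76.62, 256.62], [0, 156.53], [-152.29, 152.29]. Speed limits (degrees/s): [136.94, 136.94, 159.86, 180, 180, 180].

## Interface

Orientations are given as [roll, pitch, yaw] about the fixed x, y, z axes, in that order (R = Rz(yaw) Ry(pitch) Rx(roll)).
In Python, from bench import sense, snapshot, hand_in, trace, place_of gives the robot as it stands.
- The arm moves only by the shell command python3 -m handwheel 'ROWS' [FORCE]. ROWS is JSON, a list of rows, each a list of 7 numbers: the opening, from -1 (shut) to 1 (fully open), then the shift along the tool's x, y, z in cm, then the turn, a rotation vector about the tool's x, y, z in rad. A call has 1 to 12 rows; each row shifts and turns the commanded pose from where the row before left it, along the tool's axes as they then stand; what a row does not reach is not made up. A row lasts 1/12 s, in which the tool goes at most 41.7 mm and 7.16 degrees, less where a joint would pass 70% of its speed; a pose out of reach is approached as far as the arm can. A call with a gripper value outside its range is refused whole. The fingers move at their own pace and stop on an object; FORCE is the grip in N (left out, the last holds). Time passes only in rows, so rows that do not move let the fingers close. It gives the time, the measured TCP pose, the force, the opening and the grip force at its end, in the units of the state.
- sense(): the state, without advancing time (a new reading comes with each control period).
- snapshot(name): name is "scene" or "top"; returns a dict with "image" (420x560x3 uint8, red, green, blue), "intrinsics" (3x3 intrinsics, pixels), "R" (3x3) and "t" (3): a world point X has camera coordinates R X + t. Camera axes: x right, y down, z forward; pixel columns grow to the right and rows downward; lengths in mm; the calibration is good to about 2 mm. A picture is of the moment at which its call begins. There is no depth.
- hand_in(): hands the job in; it is judged then, once.
Trained networks look in a picture, given as the dict that the camera call returned (one of the last four; its "shot" number tells which), for a name from the list of things; names that differ only in an ending like _2 or _b are one class to them, and where a whole thing is asked for, a point or a joint stands for the part that bears it (a point fixed in the world has none). Each returns a list of dicts, best first, with "conf" (0 to 1); they miss things now and then, are a little off and sometimes report something else, mostly with a low value. They report only what shows in the picture. A call takes as long as a camera call.
- trace(picture, query): "pixels" (420x560 bool, what is visible of it).
- place_of(picture, query): "location" ([x, y, z] in mm, in world coordinates, good to about 4 mm: a listed point, or the origin of a listed thing).
The state is a dict: "time": time; "joint_pos": joint angles; "qd": joint speeds; "joint_efforts": joint torques, N m; "tool_pos": TCP position; "tcp_rot": TCP orientation; "ft_force": force on the tool from outside, world axes, zero at the start; "wrist_torque": the same for the moment, N m; "finger_gap": finger opening in mm; "grip_force": force on a finger pad.
Only numpy, scipy, OpenCV 4.12 (cv2) and the standard library are available. Lean on these libraries where they do the work, as an engineer would, in place of code of your own. Each camera call takes 0.05 s, during which the arm holds its last target. There are 200 camera calls.

## Working session

There is one attempt and no reset: what is moved stays moved. The work goes in short steps, Python scripts to look and compute and a shell command to move; the robot and the scene stay as the last step left them, time stands still between calls to the robot, and variables do not carry over. Pictures are saved under pics/ and viewed, at most 10 in all, crops included, and the job is handed in when it is done.

```bash
mkdir -p pics
cat > look.py <<'E'
import sys,cv2,numpy as np
from bench import *
def px(s,X):
    c=s["R"]@np.array(X,float)+s["t"]; p=s["intrinsics"]@c; return p[:2]/p[2]
def ray(s,u,v,z):
    R=np.array(s["R"]);o=-R.T@s["t"];d=R.T@np.linalg.inv(s["intrinsics"])@[u,v,1]
    return o+d*(z-o[2])/d[2]
def save(s,n): cv2.imwrite(f"pics/{n}.png",np.array(s["image"])[...,::-1])
E
python3 - <<'E'
from look import *
st=sense();print(st["tool_pos"],st["tcp_rot"],st["finger_gap"],st["time"])
for n in("scene","top"):
    s=snapshot(n);save(s,n+"0")
    for q in("station","dial_axis","fin_tip","fin_rear","start_button_top"):
        for r in place_of(s,q)[:1]: print(n,q,np.round(r["location"],1),round(r["conf"],2),px(s,r["location"]).round())
E
```

```text
[181.56081352 571.32271893 247.23527411] [-1.79893154e+02 -1.02457803e-02  1.62363457e+02] 85.44527243315136 0.0
scene station [557.3 -57.9  -3.9] 0.6 [304. 247.]
scene dial_axis [561.6 -31.3  85.5] 0.75 [298. 206.]
scene fin_tip [580.6   7.3  86. ] 0.85 [294. 198.]
scene fin_rear [570.7  -6.1  60. ] 0.6 [294. 212.]
scene start_button_top [ 530.7 -115.6   72.8] 0.48 [312. 227.]
top station [561.6 -56.2   2.6] 0.72 [283. 198.]
top dial_axis [563.3 -30.9  84.7] 0.83 [272. 192.]
top fin_tip [581.5   3.   85.1] 0.89 [257. 184.]
top fin_rear [572.1  -6.9  59.3] 0.52 [262. 190.]
top start_button_top [ 530.  -113.9   70.5] 0.64 [309. 207.]
```

View pics/top0.png

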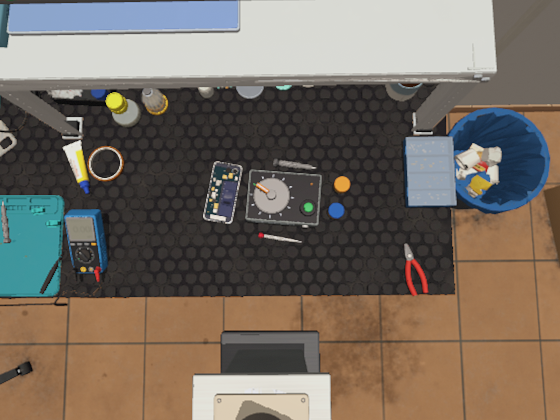

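View pics/scene0.png

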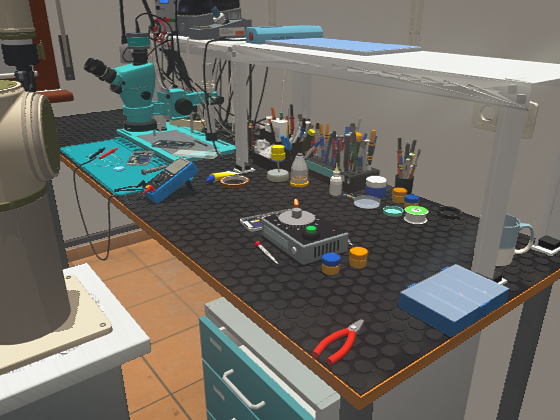

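The top view shows the station at (284,198) with the fin pointing up-left at (262,187) and the green button at (308,208). The jars are at its right and the drivers at its front and rear. Next I fit the station's x, y and yaw.

Run:
```python
from look import *
from scipy.optimize import least_squares
P={"station":(0,0),"dial_axis":(0,28),"start_button_top":(-22,-58),"fin_tip":(20,62.6)}
O=[]
for k in range(4):
  for n in("scene","top"):
    s=snapshot(n)
    for q in P:
        for r in place_of(s,q)[:1]: O.append((q,np.array(r["location"])))
for q in P:
    A=np.array([l for a,l in O if a==q]);print(q,A.mean(0).round(1),A.std(0).round(1))
def f(p):
    c,s_=np.cos(p[2]),np.sin(p[2])
    return np.concatenate([[p[0]+c*P[q][0]-s_*P[q][1]-l[0],p[1]+s_*P[q][0]+c*P[q][1]-l[1]] for q,l in O])
r=least_squares(f,[560,-57,0],loss="soft_l1",f_scale=3).x
print(r[:2],np.degrees(r[2]))
# mask of station in top: minAreaRect
s=snapshot("top");m=trace(s,"station")[0]["pixels"].astype(np.uint8)
c=max(cv2.findContours(m,0,2)[0],key=cv2.contourArea);print(cv2.minAreaRect(c))
h=cv2.cvtColor(np.array(s["image"]),cv2.COLOR_RGB2HSV)
g=cv2.inRange(h,(45,120,80),(85,255,255));ys,xs=np.nonzero(g);k=(abs(xs-308)<10)&(abs(ys-207)<10)
print("green",xs[k].mean(),ys[k].mean(),ray(s,xs[k].mean(),ys[k].mean(),72))
x,y=r[:2];im=cv2.resize(np.array(s["image"])[155:245,225:345,::-1],None,fx=6,fy=6,interpolation=cv2.INTER_CUBIC)
for q,z in zip(P,(0,85,72,85)):
    cs,sn=np.cos(r[2]),np.sin(r[2]);a,b=P[q];u=px(s,[x+cs*a-sn*b,y+sn*a+cs*b,z]);cv2.drawMarker(im,tuple(int(v) for v in (u-[225,155]+.5)*6),(255,255,0),0,12)
cv2.imwrite("pics/crop.png",im)
```

```text
station [545.2 -54.6   0.8] [31.6  2.5  2.3]
dial_axis [565.  -12.4  72.9] [ 4.3 42.3 28.6]
start_button_top [538.7 -97.4  50.3] [11.5 27.1 32.4]
fin_tip [ 5.811e+02 -5.000e-01  8.470e+01] [ 7.  10.8  2.1]
[559.091693   -56.61225511] -4.556461356275541
((282.5792236328125, 197.70791625976562), (74.1302719116211, 52.6374626159668), 5.710592269897461)
green 307.94444444444446 206.84722222222223 [ 530.44739854 -112.37769899   72.        ]
```

View pics/crop.png

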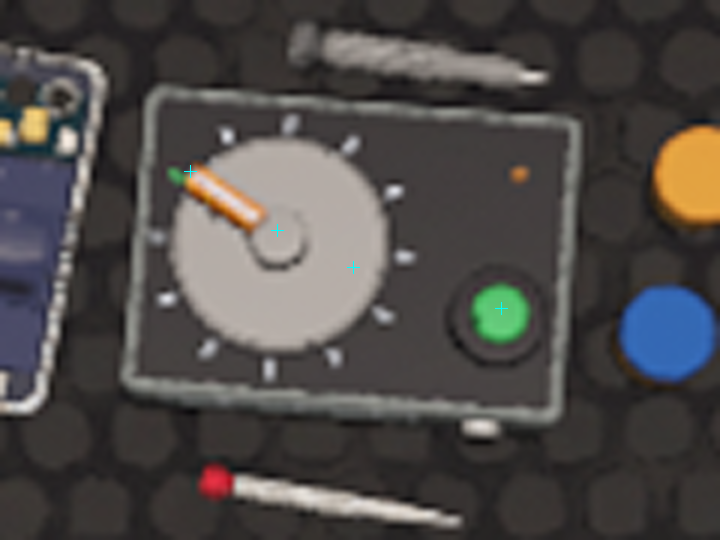

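The overlay fits: dial axis about (561.5,-29), fin direction about 55°, button about (530.5,-112.5). The fin is at (220,190) in the crop and the markers sit on the parts. I close the gripper and approach.

```bash
python3 -m handwheel '[[-1,-2.17,-1.75,0,0,0,0],[-1,-2.17,-1.75,0,0,0,0],[-1,-2.17,-1.75,0,0,0,0],[-1,-2.17,-1.75,0,0,0,0],[-1,-2.17,-1.75,0,0,0,0],[-1,-2.17,-1.75,0,0,0,0],[-1,-2.17,-1.75,0,0,0,0],[-1,-2.17,-1.75,0,0,0,0],[-1,-2.17,-1.75,0,0,0,0],[-1,-2.17,-1.75,0,0,0,0],[-1,-2.17,-1.75,0,0,0,0],[-1,-2.17,-1.75,0,0,0,0]]' 30
python3 -m handwheel '[[-1,-2.17,-1.75,0,0,0,0],[-1,-2.17,-1.75,0,0,0,0],[-1,-2.17,-1.75,0,0,0,0],[-1,-2.17,-1.75,0,0,0,0],[-1,-2.17,-1.75,0,0,0,0],[-1,-2.17,-1.75,0,0,0,0],[-1,-2.17,-1.75,0,0,0,0],[-1,-2.17,-1.75,0,0,0,0],[-1,-2.17,-1.75,0,0,0,0],[-1,-2.17,-1.75,0,0,0,0],[-1,-2.17,-1.75,0,0,0,0],[-1,-2.17,-1.75,0,0,0,0]]'
python3 -m handwheel '[[-1,0,0,0,0,0,0.075],[-1,0,0,0,0,0,0.075],[-1,0,0,0,0,0,0.075],[-1,0,0,0,0,0,0.078],[-1,0,0,0,0,0,0],[-1,0,0,0,0,0,0]]'
```

```text
time: 3.7
tool_pos: [366.9, 291.6, 248.5]
tcp_rot: [180.0, 0.0, 162.4]
ft_force: [0.3, 0.1, -0.0]
finger_gap: -0.2
grip_force: 0.0
time: 4.7
tool_pos: [551.5, 12.4, 248.4]
tcp_rot: [180.0, 0.0, 162.4]
ft_force: [-0.0, 0.8, -0.4]
finger_gap: 0.0
grip_force: 0.0
time: 5.2
tool_pos: [550.8, 13.8, 248.3]
tcp_rot: [180.0, 0.0, 145.1]
ft_force: [-0.6, 0.0, 0.7]
finger_gap: -0.1
grip_force: 0.0
```

```bash
python3 -m handwheel '[[-1,0,0,2,0,0,0],[-1,0,0,2,0,0,0],[-1,0,0,2,0,0,0],[-1,0,0,2,0,0,0],[-1,0,0,2,0,0,0],[-1,0,0,2,0,0,0],[-1,0,0,1,0,0,0],[-1,0,0,1,0,0,0],[-1,0,0,1,0,0,0],[-1,0,0,0.6,0,0,0],[-1,0,0,0.6,0,0,0],[-1,0,0,0,0,0,0]]'
python3 - <<'E'
from look import *
a=[]
for n,(r,c) in (("top",(155,225)),("scene",(160,240))):
    s=snapshot(n);a.append(cv2.resize(np.array(s["image"])[r:r+100,c:c+120,::-1],None,fx=3.3,fy=5*.66,interpolation=cv2.INTER_CUBIC))
cv2.imwrite("pics/b.png",np.hstack(a))
E
```

```text
time: 6.2
tool_pos: [550.5, 13.8, 85.4]
tcp_rot: [-180.0, -0.1, 145.0]
ft_force: [-0.3, 0.3, 0.2]
finger_gap: 0.2
grip_force: 0.0
```

View pics/b.png

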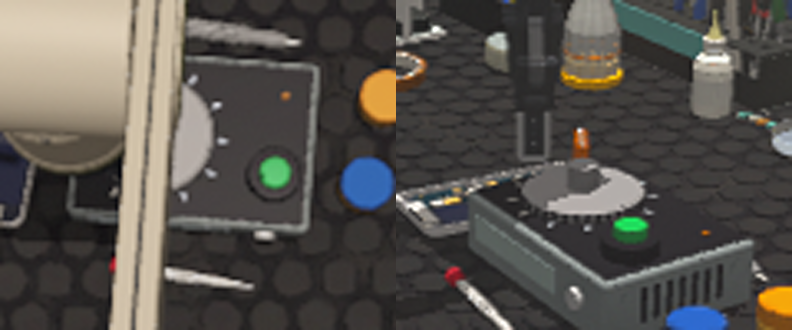

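The scene crop shows the closed fingers hovering at the disc's edge at (533,150), behind the fin at (581,140) and clear of it. Now the contact move, then the first arc of 30°.

```bash
python3 -m handwheel '[[-1,-0.3,0,0,0,0,0],[-1,-0.3,0,0,0,0,0],[-1,-0.3,0,0,0,0,0],[-1,-0.3,0,0,0,0,0],[-1,-0.2,0,0,0,0,0],[-1,-0.2,0,0,0,0,0],[-1,-0.1,0,0,0,0,0],[-1,-0.1,0,0,0,0,0],[-1,0,0,0,0,0,0]]'
python3 -m handwheel '[[-1,-0.128,0.065,0,0,0,0.0436],[-1,-0.128,0.065,0,0,0,0.0436],[-1,-0.128,0.065,0,0,0,0.0436],[-1,-0.128,0.065,0,0,0,0.0436],[-1,-0.128,0.065,0,0,0,0.0436],[-1,-0.128,0.065,0,0,0,0.0436]]'
python3 -m handwheel '[[-1,-0.128,0.065,0,0,0,0.0436],[-1,-0.128,0.065,0,0,0,0.0436],[-1,-0.128,0.065,0,0,0,0.0436],[-1,-0.128,0.065,0,0,0,0.0436],[-1,-0.128,0.065,0,0,0,0.0436],[-1,-0.128,0.065,0,0,0,0.0436]]'
cat > fin.py <<'E'
from look import *
import sys
C=np.array([561.5,-29.0])
for n in("top","scene"):
    s=snapshot(n)
    for q in("fin_tip","dial_axis","start_button_top"):
        for r in place_of(s,q)[:1]:
            l=np.array(r["location"]);d=l[:2]-C;print(n,q,l.round(1),round(r["conf"],2),"dial deg",round(55.3-np.degrees(np.arctan2(d[1],d[0])),1) if q=="fin_tip" else "")
p=np.array(sense()["tool_pos"]);d=p[:2]-C
print("finger-line angle",55.3-np.degrees(np.arctan2(d[1],d[0]))+28.1,"r",np.hypot(*d))
E
python3 fin.py
```

```text
time: 7.05
tool_pos: [565.5, 3.5, 86.2]
tcp_rot: [-180.0, -0.0, 145.0]
ft_force: [-0.4, 0.3, 0.7]
finger_gap: -0.0
grip_force: 0.5
time: 7.55
tool_pos: [573.4, 1.6, 86.1]
tcp_rot: [-180.0, -0.1, 129.9]
ft_force: [-1.3, 0.4, 0.9]
finger_gap: -0.1
grip_force: 0.8
time: 8.05
tool_pos: [581.2, -2.7, 86.2]
tcp_rot: [-180.0, -0.0, 114.9]
ft_force: [-1.9, 2.2, 0.8]
finger_gap: -0.0
grip_force: 1.1
top dial_axis [563.4 -28.   85.4] 0.6 dial deg 
top start_button_top [ 391.7 -358.4   -2.2] 0.53 dial deg 
scene fin_tip [596.9 -12.8  89.2] 0.68 dial deg 30.7
scene dial_axis [560.  -28.3  85.5] 0.85 dial deg 
scene start_button_top [ 3.936e+02 -3.629e+02 -2.000e-01] 0.71 dial deg 
finger-line angle 30.40576912659499 r 32.804115124835654
```

```bash
python3 -m handwheel '[[-1,-0.128,0.065,0,0,0,0.0436],[-1,-0.128,0.065,0,0,0,0.0436],[-1,-0.128,0.065,0,0,0,0.0436],[-1,-0.128,0.065,0,0,0,0.0436],[-1,-0.128,0.065,0,0,0,0.0436],[-1,-0.128,0.065,0,0,0,0.0436],[-1,-0.128,0.065,0,0,0,0.0436],[-1,-0.128,0.065,0,0,0,0.0436],[-1,-0.128,0.065,0,0,0,0.0436],[-1,-0.128,0.065,0,0,0,0.0436],[-1,-0.128,0.065,0,0,0,0.0436],[-1,-0.128,0.065,0,0,0,0.0436]]'
python3 fin.py
python3 -m handwheel '[[-1,-0.128,0.065,0,0,0,0.0436],[-1,-0.128,0.065,0,0,0,0.0436],[-1,-0.128,0.065,0,0,0,0.0436],[-1,-0.128,0.065,0,0,0,0.0436],[-1,-0.128,0.065,0,0,0,0.0436],[-1,-0.128,0.065,0,0,0,0.0436],[-1,-0.128,0.065,0,0,0,0.0436],[-1,-0.128,0.065,0,0,0,0.0436]]'
python3 fin.py
```

```text
time: 9.45
tool_pos: [592.1, -16.3, 86.4]
tcp_rot: [180.0, -0.0, 85.0]
ft_force: [-0.8, 2.7, 0.4]
finger_gap: -0.1
grip_force: 1.1
top fin_tip [600.5 -34.2  85.3] 0.87 dial deg 62.9
top dial_axis [563.4 -29.2  84.4] 0.79 dial deg 
top start_button_top [ 530.1 -112.9   67.1] 0.61 dial deg 
scene dial_axis [558.  -28.7  84.1] 0.87 dial deg 
scene start_button_top [600.  -31.6  87.6] 0.65 dial deg 
finger-line angle 60.60450869317906 r 33.06567819754537
time: 10.52
tool_pos: [594.5, -27.5, 86.3]
tcp_rot: [180.0, 0.0, 65.0]
ft_force: [-0.5, 0.2, -0.3]
finger_gap: -0.4
grip_force: 0.0
top fin_tip [596.7 -49.6  84.9] 0.63 dial deg 85.6
top dial_axis [565.5 -31.   85.7] 0.73 dial deg 
top start_button_top [ 530.  -113.2   69.3] 0.47 dial deg 
scene fin_tip [592.5 -51.8  87.1] 0.59 dial deg 91.6
scene dial_axis [560.4 -29.8  85.3] 0.9 dial deg 
scene start_button_top [ 529.8 -114.7   72.7] 0.42 dial deg 
finger-line angle 80.5084599120949 r 33.06010872494058
```

```bash
python3 -m handwheel '[[-1,-0.128,0.065,0,0,0,0.0436],[-1,-0.128,0.065,0,0,0,0.0436],[-1,-0.128,0.065,0,0,0,0.0436],[-1,-0.128,0.065,0,0,0,0.0436],[-1,-0.128,0.065,0,0,0,0.0436],[-1,-0.128,0.065,0,0,0,0.0436],[-1,-0.128,0.065,0,0,0,0.0436],[-1,-0.128,0.065,0,0,0,0.0436],[-1,0,0,0,0,0,0]]'
python3 fin.py
python3 -m handwheel '[[-1,-0.128,0.065,0,0,0,0.0436],[-1,-0.128,0.065,0,0,0,0.0436],[-1,0,0,0,0,0,0]]'
python3 -m handwheel '[[-1,-0.128,0.065,0,0,0,0.0436],[-1,0,0,0,0,0,0],[-1,0,0,0,0,0,0]]'
python3 fin.py
```

```text
time: 11.67
tool_pos: [593.4, -38.3, 86.3]
tcp_rot: [-180.0, -0.0, 45.0]
ft_force: [1.4, 2.7, -0.5]
finger_gap: -0.1
grip_force: 1.5
top fin_tip [589.6 -54.1  85. ] 0.64 dial deg 97.1
top dial_axis [561.6 -29.3  83.9] 0.72 dial deg 
top start_button_top [576.2 -42.9  56.7] 0.4 dial deg 
scene fin_tip [587.1 -56.6  89.2] 0.73 dial deg 102.5
scene dial_axis [560.9 -30.8  85.3] 0.83 dial deg 
scene start_button_top [ 532.6 -115.2   70.9] 0.48 dial deg 
finger-line angle 100.16356880313023 r 33.15986910628382
time: 12.32
tool_pos: [592.0, -42.0, 86.3]
tcp_rot: [180.0, 0.0, 40.0]
ft_force: [-0.3, 0.1, 0.6]
finger_gap: 0.4
grip_force: 0.0
time: 12.57
tool_pos: [591.6, -43.1, 86.3]
tcp_rot: [180.0, 0.0, 37.7]
ft_force: [0.4, 0.4, -0.4]
finger_gap: 0.4
grip_force: 0.0
top fin_tip [578.4 -66.9  84.8] 0.69 dial deg 121.3
top dial_axis [565.1 -29.3  85.4] 0.91 dial deg 
top start_button_top [ 529.4 -113.7   68.8] 0.51 dial deg 
scene fin_tip [575.8 -64.4  90.2] 0.97 dial deg 123.3
scene start_button_top [ 531.5 -115.2   72.7] 0.44 dial deg 
finger-line angle 107.9249620803626 r 33.18718916981943
```

The dial has clicked into its fourth stop: both cameras give about 120° and the contact force is gone. I back off, lift and move over the button.

```bash
python3 -m handwheel '[[-1,0.5,0,0,0,0,0],[-1,0.5,0,0,0,0,0],[-1,0,0,-2,0,0,0],[-1,0,0,-2,0,0,0],[-1,0,0,-2,0,0,0],[-1,-2,0.36,0,0,0,0],[-1,-2,0.36,0,0,0,0],[-1,-2,0.36,0,0,0,0],[-1,-2,0.36,0,0,0,0],[-1,-2,0.36,0,0,0,0],[-1,0,0,0,0,0,0],[-1,0,0,0,0,0,0]]'
python3 -m handwheel '[[-1,0,0,1,0,0,0],[-1,0,0,1,0,0,0],[-1,0,0,1,0,0,0],[-1,0,0,1,0,0,0],[-1,0,0,0.5,0,0,0],[-1,0,0,0,0,0,0]]'
python3 - <<'E'
from look import *
a=[]
for n,(r,c) in (("top",(155,225)),("scene",(160,240))):
    s=snapshot(n);a.append(cv2.resize(np.array(s["image"])[r:r+100,c:c+120,::-1],None,fx=3.3,fy=5*.66,interpolation=cv2.INTER_CUBIC))
cv2.imwrite("pics/c.png",np.hstack(a))
E
```

```text
time: 13.97
tool_pos: [531.4, -112.3, 146.5]
tcp_rot: [180.0, -0.0, 37.5]
ft_force: [0.2, -0.9, 0.9]
finger_gap: -0.1
grip_force: 0.0
time: 14.47
tool_pos: [530.0, -111.2, 98.7]
tcp_rot: [-179.8, 0.1, 37.6]
ft_force: [0.4, -0.2, 0.0]
finger_gap: 0.0
grip_force: 0.0
```

View pics/c.png

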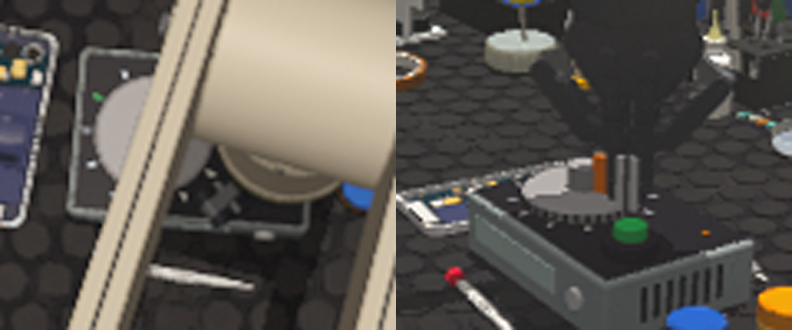

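The scene crop shows the closed fingertips right above the green button at (630,230), with the fin standing behind. I press gently and watch the force.

```bash
python3 -m handwheel '[[-1,0,0,0.4,0,0,0],[-1,0,0,0.3,0,0,0],[-1,0,0,0.2,0,0,0],[-1,0,0,0.2,0,0,0],[-1,0,0,0.1,0,0,0],[-1,0,0,0,0,0,0]]'
python3 -m handwheel '[[-1,0,0,0.1,0,0,0],[-1,0,0,0.1,0,0,0],[-1,0,0,0,0,0,0]]'
```

```text
time: 15.07
tool_pos: [531.2, -111.9, 89.0]
tcp_rot: [-180.0, 0.0, 37.6]
ft_force: [-0.2, 1.0, 0.9]
finger_gap: -0.2
grip_force: 0.0
time: 15.32
tool_pos: [531.5, -112.0, 87.4]
tcp_rot: [180.0, -0.0, 37.6]
ft_force: [-1.0, -0.0, 0.7]
finger_gap: 0.4
grip_force: 0.9
```

```bash
python3 -m handwheel '[[-1,0,0,0.1,0,0,0],[-1,0,0,0.1,0,0,0],[-1,0,0,0,0,0,0]]'
python3 -m handwheel '[[-1,0,0,0.1,0,0,0],[-1,0,0,0,0,0,0]]'
python3 -m handwheel '[[-1,0,0,0.1,0,0,0],[-1,0,0,0,0,0,0]]'
```

```text
time: 15.57
tool_pos: [531.5, -112.0, 85.4]
tcp_rot: [180.0, -0.0, 37.6]
ft_force: [-1.0, -0.1, 2.3]
finger_gap: -0.2
grip_force: 1.4
time: 15.73
tool_pos: [531.5, -112.0, 84.4]
tcp_rot: [180.0, -0.0, 37.6]
ft_force: [-0.0, -0.0, 4.2]
finger_gap: 0.3
grip_force: 1.7
time: 15.9
tool_pos: [531.5, -112.0, 83.6]
tcp_rot: [180.0, -0.0, 37.6]
ft_force: [-0.3, 0.1, 5.2]
finger_gap: -0.3
grip_force: 2.4
```

```bash
python3 -m handwheel '[[-1,0,0,0.1,0,0,0],[-1,0,0,0,0,0,0]]'
python3 -m handwheel '[[-1,0,0,0.1,0,0,0],[-1,0,0,0,0,0,0]]'
```

```text
time: 16.07
tool_pos: [531.6, -112.0, 83.5]
tcp_rot: [180.0, -0.0, 37.6]
ft_force: [-4.5, 1.3, 11.3]
finger_gap: -0.2
grip_force: 6.0
time: 16.23
tool_pos: [531.7, -112.1, 83.3]
tcp_rot: [180.0, -0.0, 37.6]
ft_force: [-7.5, 1.0, 19.2]
finger_gap: 0.0
grip_force: 9.7
```

The force climbed steeply with no further travel, so the button is fully down. I release it, retreat and check.

```bash
python3 -m handwheel '[[-1,0,0,-0.5,0,0,0],[-1,0,0,-1,0,0,0],[-1,0,0,-2,0,0,0],[-1,0,0,-3,0,0,0],[-1,0,0,-3,0,0,0],[-1,0,0,-3,0,0,0],[-1,3,-2,0,0,0,0],[-1,-3,-2,0,0,0,0],[-1,-3,-2,0,0,0,0],[-1,-3,-2,0,0,0,0],[-1,-3,-2,0,0,0,0],[-1,-3,-2,0,0,0,0]]'
python3 -m handwheel '[[-1,-3,0,0,0,0,0],[-1,-3,0,0,0,0,0],[-1,0,0,0,0,0,0],[-1,0,0,0,0,0,0],[-1,0,0,0,0,0,0],[-1,0,0,0,0,0,0]]'
python3 fin.py
python3 - <<'E'
from look import *
a=[]
for n,(r,c) in (("top",(155,225)),("scene",(160,240))):
    s=snapshot(n);a.append(cv2.resize(np.array(s["image"])[r:r+100,c:c+120,::-1],None,fx=3.3,fy=5*.66,interpolation=cv2.INTER_CUBIC))
cv2.imwrite("pics/d.png",np.hstack(a))
E
```

```text
time: 17.23
tool_pos: [361.4, -89.6, 205.7]
tcp_rot: [-179.9, 0.0, 37.6]
ft_force: [-0.4, -0.6, 0.4]
finger_gap: -0.2
grip_force: 0.0
time: 17.73
tool_pos: [316.0, -126.2, 206.4]
tcp_rot: [-180.0, -0.0, 37.6]
ft_force: [-0.2, -0.6, -0.8]
finger_gap: -0.0
grip_force: 0.0
top fin_tip [577.1 -65.2  82. ] 0.75 dial deg 122.0
top dial_axis [563.8 -32.1  87. ] 0.97 dial deg 
top start_button_top [ 527.8 -113.1   69.1] 0.56 dial deg 
scene fin_tip [580.3 -61.5  85.4] 0.86 dial deg 115.3
scene dial_axis [557.4 -30.2  86.2] 0.79 dial deg 
scene start_button_top [ 531.9 -111.9   71.4] 0.43 dial deg 
finger-line angle 241.79014577468305 r 264.43790746949367
```

View pics/d.png

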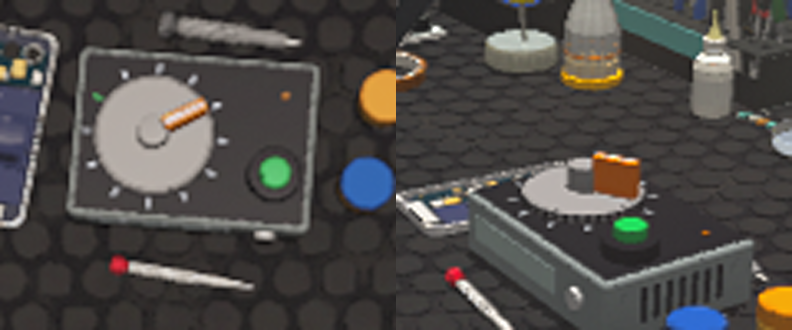

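The fin at (190,112) points at the fourth tick after the green one. The button is up again at (275,172), and the station and the things around it have not moved.

```bash
python3 -c "from bench import hand_in;print(hand_in())"
```

```text
the job is handed in; nothing more can be done
None
```

The job is handed in: the dial was pushed clockwise into its fourth stop, the green button was pressed right down and came up again, and nothing else was visibly disturbed; `hand_in()` returned no verdict.

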